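Switch on and tare the coin dealer's scale

ROBOT

A 6-joint arm with a two-finger parallel gripper is mounted at the origin on the work surface. World frame = base frame: x ahead of the robot, y to its left, z up, the work surface at z = 0. Lengths are in m, angles in rad, forces in N, time in s.
With the tool pointing down it reaches from about 0.15 to 0.775 m from the base axis. Payload 6.1 kg.
Tool frame: the origin (TCP) lies midway between the tips of the shut fingers; the grasp point (between the pads) lies 19 mm behind it; z points along the fingers, y is the line along which they close (so a half turn about z gives the same grasp; the last joint's range is limited). The gripper opens to 85 mm and grips with 20 to 120 N. Pads are 22 mm wide; open, the fingers measure 114 mm over their backs; the gripper's body (76 mm by 85 mm) begins 54 mm behind the grasp point. The pads swing forward as they close: fully open they stand 13 mm farther back than shut.
Start: joints at [1.345, 0.126, -0.04, 1.405, 0, 1.571], TCP at [0.118, 0.512, 0.204] pointing down, gripper open.
Joint ranges: [-2.72, 2.72], [-0.95, 1.95], [-1.27, 1.35], [-1.78, 2.02], [-1.46, 1.47], [-3.14, 3.14]. Speed limits (rad/s): [2.39, 2.39, 3.01, 3.14, 3.14, 3.14].

INTERFACE

Orientations are given as a unit quaternion [x, y, z, w].
In Python, from cell import r gives the robot as it stands.
- The arm moves only by the tool servo_tool, never from a script. Its argument "increments" is a list of rows, each an object of numbers: "claw": the opening, from 0 (shut) to 1 (fully open); "tx", "ty", "tz": the shift along the tool's x, y, z in cm; "spin": the turn about the tool's z in rad. A call has 1 to 10 rows; each row shifts and turns the commanded pose from where the row before left it, along the tool's axes as they then stand; what a row does not reach is not made up. A row lasts 1/8 s, in which the tool goes at most 62.5 mm and 10.7 degrees, less where a joint would pass 70% of its speed; a pose out of reach is approached as far as the arm can. A call is refused whole if a number of a shift passes 6.25 or a number of a turn 0.188, either way. A call with a gripper value outside its range is refused whole. The fingers move at their own pace and stop on an object; "force" is the grip in N (left out, the last holds). Time passes only in rows, so rows that do not move let the fingers close. It gives the time, the measured TCP pose, the force, the opening and the grip force at its end, in the units of the state.
- r.read_state(): the state, without advancing time (a new reading comes with each control period).
- r.capture(name): name is "side" or "top" or "wrist"; returns a dict with "image" (480x640x3 uint8, red, green, blue), "z_map" (480x640 float32, m along the optical axis (not along the pixel's ray), 0 where there is no reading), "fovy" (degrees; the focal length in pixels is half the picture's height over the tangent of half this angle, whatever the lens; pixels are square), "cx", "cy" (the principal point, pixels), "dist" ([k1, k2, p1, p2, k3] as OpenCV has them; the pictures are not rectified), "rvec" (rotation vector, rad) and "tvec" (3), from world to camera coordinates, as OpenCV has them. Camera axes: x right, y down, z forward; pixel columns grow to the right and rows downward; lengths in m; the calibration is good to about 2 mm. A picture is of the moment at which its call begins.
- r.finish_job(): hands the job in; it is judged then, once.
The state is a dict: "time_s": time; "joints": joint angles; "joint_velocities": joint speeds; "tau": joint torques, N m; "tool_pos": TCP position; "tcp_rot": TCP orientation; "contact_force": force on the tool from outside, world axes, zero at the start; "moment": the same for the moment, N m; "gripper_width": finger opening in m; "finger_force": force on a finger pad.
Only numpy, scipy, OpenCV 4.12 (cv2) and the standard library are available. Lean on these libraries where they do the work, as an engineer would, in place of code of your own. Each camera call takes 0.05 s, during which the arm holds its last target. There are 200 camera calls.

TASK

The dealer is about to weigh coins in the steel dish on the scale: with the fingertips, gently press the green key down to switch the scale on and let it spring up, then do the same with the orange key to tare it, and draw back clear. Do not press the two grey keys, do not touch the pan or the dish (that would spoil the zero), and do not lift or shift the scale or disturb anything else on the stall.

Things in the scene. Friction and masses are not known exactly. Their poses are not given: they have to be found in the camera images.
- scale: portable bench scale, loose on rubber feet, about 1.6 kg, 250 mm deep (its x) by 200 mm wide (its y); origin at the middle of its underside, on the table. Its front, towards its own -x, is a white panel sloping down to the front by 6 degrees with a dark strip holding four keys and a display behind them; the rear housing is 51 mm high with the round pan above it. It is turned by up to 24 degrees
- pan: round steel weighing pan of the scale, 140 mm across, 8 mm thick; origin at the middle of its underside, 45 mm behind the scale's middle (+x of the scale) and 60 mm above the table; its top is at 68 mm. Not to be touched
- dish: loose round steel dish, 110 mm across the rim, 34 mm high, standing in the middle of the pan; origin at the middle of its underside, its rim is 102 mm above the table. Not to be touched
- key_on_top (a point): round green key, leftmost of the four seen from the front of the scale (the robot's side); switches the scale on, 24 mm across, standing 7.5 mm proud of the sloping panel; the point is the middle of its top face, about 52 mm above the table (the key tilts with the panel: its rear edge stands 1 mm higher). The four key centres stand 42 mm apart in one row along the scale's y
- key_unit_top (a point): round grey key, between the green and the orange one; not to be pressed, 24 mm across, standing 7.5 mm proud of the sloping panel; the point is the middle of its top face, about 52 mm above the table (the key tilts with the panel: its rear edge stands 1 mm higher). The four key centres stand 42 mm apart in one row along the scale's y
- key_tare_top (a point): round orange key, third from the left, between the two grey ones; tares the scale, 24 mm across, standing 7.5 mm proud of the sloping panel; the point is the middle of its top face, about 52 mm above the table (the key tilts with the panel: its rear edge stands 1 mm higher). The four key centres stand 42 mm apart in one row along the scale's y
- key_count_top (a point): round grey key, rightmost; not to be pressed, 24 mm across, standing 7.5 mm proud of the sloping panel; the point is the middle of its top face, about 52 mm above the table (the key tilts with the panel: its rear edge stands 1 mm higher). The four key centres stand 42 mm apart in one row along the scale's y
- key_on (a joint): travel of the green key into the panel in m: 0 = up, 0.005 = right down against a hard stop; it springs back; it starts down at 0.5 N, needs 2.7 N at 0.0025, from where it counts as pressed, and 5 N to be right down
- key_unit (a joint): travel of the grey key between green and orange into the panel in m: 0 = up, 0.005 = right down against a hard stop; it springs back; it starts down at 0.5 N, needs 2.7 N at 0.0025, from where it counts as pressed, and 5 N to be right down
- key_tare (a joint): travel of the orange key into the panel in m: 0 = up, 0.005 = right down against a hard stop; it springs back; it starts down at 0.5 N, needs 2.7 N at 0.0025, from where it counts as pressed, and 5 N to be right down
- key_count (a joint): travel of the rightmost grey key into the panel in m: 0 = up, 0.005 = right down against a hard stop; it springs back; it starts down at 0.5 N, needs 2.7 N at 0.0025, from where it counts as pressed, and 5 N to be right down
- mug: bystander: blue ceramic mug, 76 mm across, 88 mm high, handle to its +y; origin under its middle. The mug, glass, candlestick and jar stand two on each side of the scale, in any order
- glass: bystander: green drinking glass, 72 mm across, 95 mm high; origin under its middle
- candlestick: bystander: brass candlestick, foot 72 mm across, 118 mm high; origin under its middle
- jar: bystander: amber glass jar with a red cap, 70 mm across, 92 mm high; origin under its middle
- weight: bystander: brass check weight with a knob, 38 mm across, 52 mm high, in front of the scale; origin under its middle
- cointube: bystander: blue plastic coin tube, 41 mm across, 64 mm high, standing in front of the scale; origin under its middle

How it is judged:
On the way, in this order (a step that is already met when the one before it is completed fails the run):
1. the green key is pressed down by the fingers (value of joint key_on above 0.0025 m and contact force between the fingers and scale above 0.5 N), for 0.05 s.
2. the green key is let up again (value of joint key_on below 0.001 m), for 0.05 s.
3. the orange key is pressed down by the fingers (value of joint key_tare above 0.0025 m and contact force between the fingers and scale above 0.5 N), for 0.05 s.
At the end, for the whole second after the job is handed in: all four keys are up (within 1 mm), the scale stands at rest within 12 mm of where it was, the dish stands level on the pan within 12 mm of its middle, and every bystander stands within 15 mm of where it was (value of joint each of key_on, key_unit, key_tare, key_count below 0.001 m and distance of scale from where it was at the start of the episode below 0.012 m and linear speed of scale below 0.01 m/s and horizontal distance between dish and pan below 0.012 m and z of dish in the frame of pan below 0.013 m and angle between dish's own z axis and vertical below 0.1 rad and distance of each of mug, glass, candlestick, jar, weight, cointube from where it was at the start of the episode below 0.015 m and angle between each of mug, glass, candlestick, jar, weight, cointube's own z axis and vertical below 0.15 rad); the robot touches nothing.
It fails at once if a grey key is pressed (1.5 mm or more) (value of joint any of key_unit, key_count above 0.0015 m).
It fails at once if the pan or the dish is touched (contact force between any of the fingers, the arm and pan above 0.5 N or contact force between any of the fingers, the arm and dish above 0.5 N).
It fails at once if the scale or its keys are pressed with more than 30 N (contact force between any of the fingers, the arm and scale above 30 N).
It fails at once if the scale is lifted, tipped or shifted by more than 12 mm (distance of scale from where it was at the start of the episode above 0.012 m or height (world z) of scale above 0.006 m or angle between scale's own z axis and vertical above 0.05 rad).
It fails at once if a bystander is knocked over, lifted or moved more than 15 mm (distance of any of mug, glass, candlestick, jar, weight, cointube from where it was at the start of the episode above 0.015 m or angle between any of mug, glass, candlestick, jar, weight, cointube's own z axis and vertical above 0.3 rad).
It also fails if it takes over 48 s, if anything falls off the work surface, if the arm or the gripper's body presses on something with over 40 N, if the wrist force passes 120 N, or if a joint passes its speed limit or range.

## Working session

There is one attempt and no reset: what is moved stays moved. The work goes in short steps, Python scripts to look and compute and a tool call to move; the robot and the scene stay as the last step left them, time stands still between calls to the robot, and variables do not carry over. Pictures are saved under pics/ and viewed, at most 10 in all, crops included, and the job is handed in when it is done.

Besides the shell and the picture viewer there is one more tool, called after ">>>" by a JSON object that holds its "method" and its "body", one argument or row to a line. servo_tool: Moves the arm, as the interface text tells. Its arguments: {"type":"object","properties":{"increments":{"type":"array"},"force":{"type":"number"}},"required":["increments"]}

```bash
mkdir -p pics; cat > h.py <<'E'
import numpy as np, cv2
from cell import r
def K(c):
    f=240/np.tan(np.radians(c["fovy"])/2); return np.array([[f,0,c["cx"]],[0,f,c["cy"]],[0,0,1.]])
def ray(c,uv):
    p=cv2.undistortPoints(np.array(uv,float).reshape(-1,1,2),K(c),np.array(c["dist"],float)).reshape(-1,2)
    R=cv2.Rodrigues(np.array(c["rvec"],float))[0]; t=np.array(c["tvec"],float).ravel()
    d=np.c_[p,np.ones(len(p))]@R
    return -R.T@t,d
def onz(c,uv,z):
    o,d=ray(c,uv); return o+d*((z-o[2])/d[:,2])[:,None]
def depth(c,uv):
    o,d=ray(c,uv); uv=np.array(uv).reshape(-1,2).round().astype(int)
    return o+d*c["z_map"][uv[:,1],uv[:,0]][:,None]
E
python3 - <<'E'
from h import *
for n in("top","side"):
    c=r.capture(n); cv2.imwrite(f"pics/{n}0.png",c["image"][:,:,::-1]); print(n,c["fovy"],c["rvec"],c["tvec"],c["dist"])
print(r.read_state())
E
```

```text
top 48.76722235534696 [ 2.1626064  -2.17082081  0.16051539] [0.03738475 0.5620004  1.05290816] [-0.09058278  0.          0.          0.          0.        ]
side 48.50662171755961 [ 2.34479775 -0.84229065  0.28653098] [-0.38031699  0.33552609  0.85781786] [0.01153611 0.         0.         0.         0.        ]
{'time_s': 0.1, 'joints': array([ 1.34500142e+00,  1.26296776e-01, -4.04930901e-02,  1.40537789e+00,
        2.04442988e-06,  1.57079840e+00]), 'joint_velocities': array([-0.00027008, -0.00194103,  0.00237545, -0.00041135, -0.00069061,
       -0.0010114 ]), 'tau': array([-2.73480737e-04, -4.36906528e+01,  3.53605199e+01,  1.37192686e-02,
        3.35552522e-05,  5.74477298e-06]), 'tool_pos': array([0.11744921, 0.51129176, 0.20372474]), 'tcp_rot': array([ 1.12658784e-01,  9.93633498e-01, -6.81232611e-04, -7.82659083e-05]), 'contact_force': array([ 0.70506901, -0.26248568, -1.01054234]), 'moment': array([-0.02032555,  0.05191827, -0.00513467]), 'finger_force': 0.0, 'gripper_width': 0.08552125680732664}
```

View pics/top0.png

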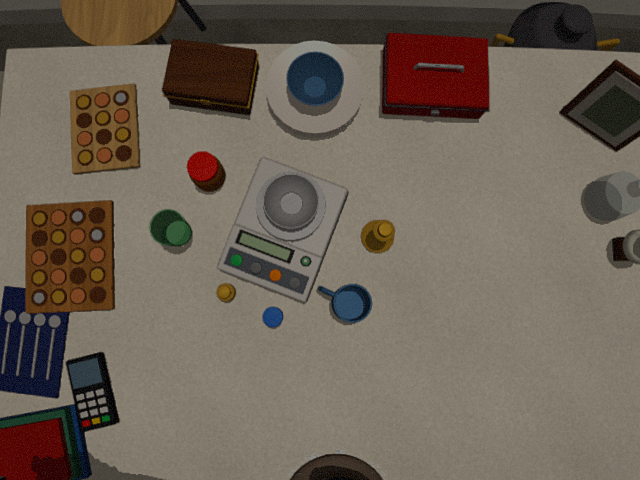

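View pics/side0.png

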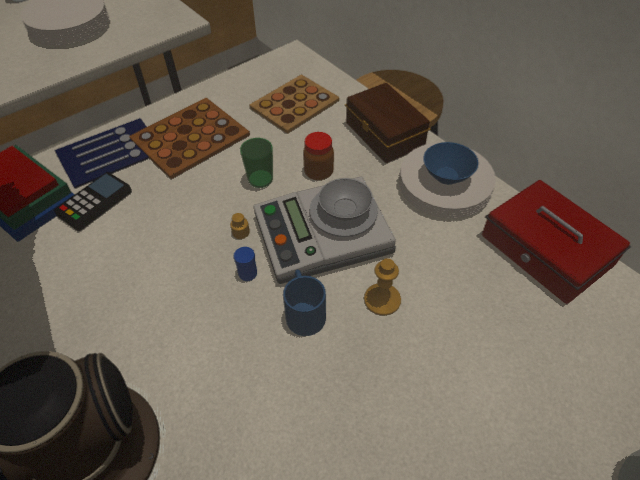

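The top view shows the green key at about (236,259), orange at (275,275), the brass weight at (226,292), the coin tube at (272,317), the mug at (350,302), and the dish at (291,202). The side view shows green at (270,210) and orange at (281,239). I'll measure the keys in both views.

```bash
cat > m.py <<'E'
from h import *
def find(c,lo,hi,box):
    hsv=cv2.cvtColor(c["image"],cv2.COLOR_RGB2HSV); m=cv2.inRange(hsv,lo,hi)
    k=np.zeros_like(m); x0,y0,x1,y1=box; k[y0:y1,x0:x1]=m[y0:y1,x0:x1]
    n,l,s,ce=cv2.connectedComponentsWithStats(k); i=1+np.argmax(s[1:,4]); return ce[i],s[i,4]
G=((50,120,60),(80,255,255));O=((5,170,120),(16,255,255))
def tri(A,B):
    M=np.zeros((3,3));v=np.zeros(3)
    for o,d in(A,B):
        d=d[0]/np.linalg.norm(d[0]);P=np.eye(3)-np.outer(d,d);M+=P;v+=P@o
    return np.linalg.solve(M,v)
E
python3 - <<'E'
from m import *
np.set_printoptions(precision=4,suppress=True)
T=r.capture("top");S=r.capture("side")
P={}
for n,h,bt,bs in(("green",G,(225,248,250,270),(258,200,282,220)),("orange",O,(263,263,288,288),(270,228,292,250))):
    a,na=find(T,*h,bt);b,nb=find(S,*h,bs)
    P[n]=onz(T,[a],.052)[0]
    print(n,a,na,b,nb,"topz",P[n],"sidez",onz(S,[b],.052)[0],"tri",tri(ray(T,[a]),ray(S,[b])),"dep",depth(T,[a])[0],depth(S,[b])[0])
d=P["orange"]-P["green"];print(np.linalg.norm(d[:2]),"yaw",np.arctan2(d[0],-d[1]))
for n,uv,z in(("weight",(226,291),.05),("tube",(272,317),.064),("mug",(351,302),.088),("candle",(384,230),.118),("glass",(165,224),.095),("dish",(291,203),.09),("jar",(203,166),.092)): print(n,onz(T,[uv],z)[0],depth(T,[uv])[0])
c=r.capture("wrist");cv2.imwrite("pics/w0.png",c["image"][:,:,::-1])
R=cv2.Rodrigues(np.array(c["rvec"]))[0];print("wristcam",-R.T@np.array(c["tvec"]).ravel(),R[2])
for q in((0,0,0),(.117,.511,.2)):
    print(q,cv2.projectPoints(np.array([q],float),np.array(T["rvec"]),np.array(T["tvec"]),K(T),np.array(T["dist"]))[0].ravel())
E
```

```text
green [235.9907 259.7383] 107 [269.5286 208.8857] 70 topz [0.5105 0.2018 0.052 ] sidez [0.507  0.1991 0.052 ] tri [0.5102 0.203  0.0466] dep [0.5106 0.2021 0.0503] [0.5073 0.1996 0.0514]
orange [274.9184 274.8163] 98 [280.0411 238.5479] 73 topz [0.48   0.1235 0.052 ] sidez [0.4766 0.1209 0.052 ] tri [0.4796 0.1243 0.0466] dep [0.4802 0.1237 0.0489] [0.4762 0.1203 0.0529]
0.08403754932327284 yaw -0.3707957356426726
weight [0.448  0.2213 0.05  ] [0.448  0.221  0.0519]
tube [0.3966 0.1282 0.064 ] [0.3966 0.1284 0.0618]
mug [ 0.4252 -0.0254  0.088 ] [ 0.4252 -0.0323  0.0044]
candle [ 0.5611 -0.0877  0.118 ] [ 0.5613 -0.0879  0.1166]
glass [0.5771 0.3358 0.095 ] [0.588  0.3557 0.0215]
dish [0.6188 0.0904 0.09  ] [0.6223 0.0909 0.0716]
jar [0.6934 0.2649 0.092 ] [0.6933 0.2647 0.0926]
wristcam [0.0362 0.5304 0.3736] [ 0.3162 -0.074  -0.9458]
(0, 0, 0) [336.9032 510.3835]
(0.117, 0.511, 0.2) [ 42.8842 482.8261]
```

Both views agree to within about 4 mm, the key spacing measures 84.0 mm, and the yaw is -0.371 rad. Next I shut the fingers, align the tool with the scale and move above the green key at a safe height.

>>> {"method": "servo_tool", "body": {
  "increments": [
    {"claw":0,"spin":0.146},
    {"claw":0,"tx":-5,"ty":-1.5},
    {"claw":0,"tx":-5,"ty":-1.5},
    {"claw":0,"tx":-5,"ty":-1.5},
    {"claw":0,"tx":-5,"ty":-1.5},
    {"claw":0,"tx":-5,"ty":-1.5},
    {"claw":0,"tx":-5,"ty":-1.5},
    {"claw":0,"tx":-5,"ty":-1.5},
    {"claw":0,"tx":-5,"ty":-1.5},
    {"claw":0,"tx":-5,"ty":-1.5}
  ],
  "force": 20
}}

```text
invalid input
```

>>> {"method": "servo_tool", "body": {
  "increments": [
    {"claw":0,"tx":0,"ty":0,"tz":0,"spin":0.146},
    {"claw":0,"tx":-5,"ty":-1.5,"tz":0,"spin":0},
    {"claw":0,"tx":-5,"ty":-1.5,"tz":0,"spin":0},
    {"claw":0,"tx":-5,"ty":-1.5,"tz":0,"spin":0},
    {"claw":0,"tx":-5,"ty":-1.5,"tz":0,"spin":0},
    {"claw":0,"tx":-5,"ty":-1.5,"tz":0,"spin":0},
    {"claw":0,"tx":-5,"ty":-1.5,"tz":0,"spin":0},
    {"claw":0,"tx":-5,"ty":-1.5,"tz":0,"spin":0},
    {"claw":0,"tx":-5,"ty":-1.5,"tz":0,"spin":0},
    {"claw":0,"tx":-5,"ty":-1.5,"tz":0,"spin":0}
  ],
  "force": 20
}}

```text
time_s: 1.5
tool_pos: [0.4889, 0.2211, 0.2044]
tcp_rot: [0.185, 0.983, 0.0, 0.0]
contact_force: [0.9, 0.3, 0.0]
gripper_width: -0.0003
finger_force: 0.0
```

>>> {"method": "servo_tool", "body": {
  "increments": [
    {"claw":0,"tx":-2.6,"ty":-1.2,"tz":0,"spin":0},
    {"claw":0,"tx":0,"ty":0,"tz":3,"spin":0},
    {"claw":0,"tx":0,"ty":0,"tz":3,"spin":0},
    {"claw":0,"tx":0,"ty":0,"tz":3,"spin":0},
    {"claw":0,"tx":0,"ty":0,"tz":0,"spin":0}
  ]
}}

```text
time_s: 2.12
tool_pos: [0.5059, 0.201, 0.1121]
tcp_rot: [0.185, 0.983, -0.001, -0.002]
contact_force: [-0.7, -0.2, -0.6]
gripper_width: 0.0001
finger_force: 0.0
```

```bash
python3 - <<'E'
from m import *
np.set_printoptions(precision=4,suppress=True)
s=r.read_state();print(s["tool_pos"],s["contact_force"])
for n in("wrist","side"):
    c=r.capture(n);im=c["image"].copy()
    print(n,[(cv2.projectPoints(np.array([q],float),np.array(c["rvec"]),np.array(c["tvec"]),K(c),np.array(c["dist"]))[0].ravel()) for q in((.509,.2005,.052),(.4785,.1225,.052),tuple(s["tool_pos"]))])
    if n=="wrist":
        for h in(G,O):
            a,k=find(c,*h,(0,0,640,480));print(a,k,onz(c,[a],.052)[0],depth(c,[a])[0])
    cv2.imwrite(f"pics/{n}1.png",im[:,:,::-1])
E
```

```text
[0.5059 0.201  0.1121] [-0.6575 -0.2382 -0.5572]
wrist [array([317.0917, 249.377 ]), array([176.1873, 249.0052]), array([315.6047, 289.7157])]
[584.2285 291.7742] 7200 [0.5972 0.3476 0.052 ] [0.5945 0.3457 0.0558]
[174.3745 247.2782] 1143 [0.4771 0.122  0.052 ] [0.4772 0.1218 0.0517]
side [array([269.9229, 208.0535]), array([280.3546, 237.597 ]), array([265.8978, 188.384 ])]
```

View pics/wrist1.png

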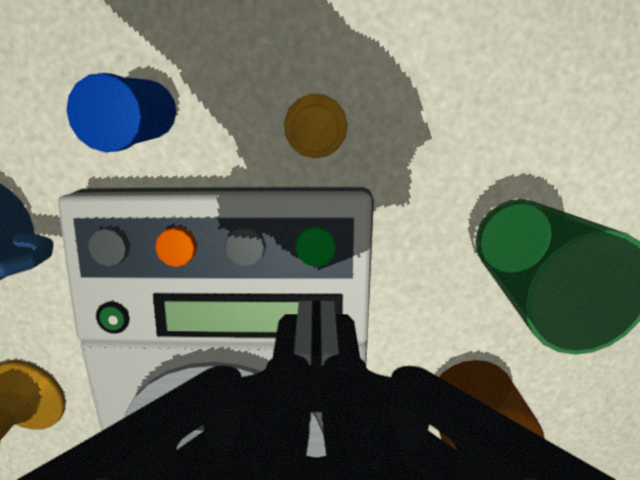

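The wrist view shows green at (315,247) and orange at (175,247), which puts green at about (0.5075, 0.2003), 1.7 mm from the TCP. I descend to just above it.

>>> {"method": "servo_tool", "body": {
  "increments": [
    {"claw":0,"tx":-0.15,"ty":0,"tz":2,"spin":0},
    {"claw":0,"tx":0,"ty":0,"tz":2,"spin":0},
    {"claw":0,"tx":0,"ty":0,"tz":1.5,"spin":0},
    {"claw":0,"tx":0,"ty":0,"tz":0,"spin":0},
    {"claw":0,"tx":0,"ty":0,"tz":0,"spin":0}
  ]
}}

```text
time_s: 2.85
tool_pos: [0.5096, 0.2015, 0.0604]
tcp_rot: [0.185, 0.983, 0.0, 0.001]
contact_force: [0.2, 0.5, 0.2]
gripper_width: -0.0003
finger_force: 0.0
```

```bash
python3 - <<'E'
from m import *
c=r.capture("wrist");cv2.imwrite("pics/w2.png",c["image"][:,:,::-1]);s=r.read_state();print(s["tool_pos"],s["contact_force"])
E
```

```text
[0.50968186 0.20150924 0.06048973] [-0.0336834  -0.46113729  0.12357964]
```

View pics/w2.png

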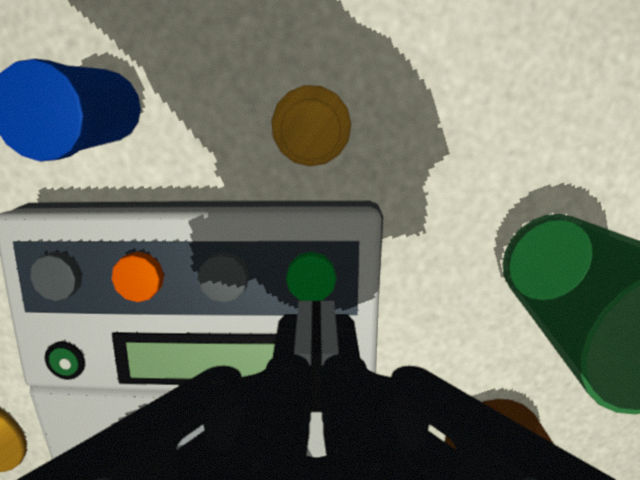

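```bash
python3 - <<'E'
from m import *
np.set_printoptions(precision=4,suppress=True)
c=r.capture("wrist");s=r.read_state();print(s["tool_pos"])
print(cv2.projectPoints(np.array([s["tool_pos"]]),np.array(c["rvec"]),np.array(c["tvec"]),K(c),np.array(c["dist"]))[0].ravel())
for uv in[(311,290),(306,299),(306,302),(306,304),(306,310),(306,330),(326,304),(326,310),(300,310),(333,310),(285,325),(347,325)]: print(uv,depth(c,[uv])[0])
a,k=find(c,(50,120,30),(80,255,255),(280,240,345,310));print(a,k,onz(c,[a],.052),depth(c,[a]))
a,k=find(c,*O,(0,0,640,480));print(a,k,onz(c,[a],.052),depth(c,[a]))
R=cv2.Rodrigues(np.array(c["rvec"]))[0];print(-R.T@np.array(c["tvec"]).ravel())
E
```

```text
[0.5097 0.2015 0.0604]
[315.5443 289.6976]
(311, 290) [0.5128 0.198  0.0522]
(306, 299) [0.5164 0.194  0.0522]
(306, 302) [0.4983 0.2021 0.0926]
(306, 304) [0.4978 0.2024 0.0951]
(306, 310) [0.4981 0.2024 0.0991]
(306, 330) [0.4986 0.2025 0.1116]
(326, 304) [0.5013 0.2089 0.0936]
(326, 310) [0.5007 0.209  0.099 ]
(300, 310) [0.4975 0.2003 0.0987]
(333, 310) [0.5021 0.2111 0.0981]
(285, 325) [0.4992 0.1941 0.1026]
(347, 325) [0.5072 0.2143 0.1023]
[310.6307 276.4426] 2031 [[0.5063 0.2003 0.052 ]] [[0.5064 0.2003 0.0517]]
[135.0517 278.1098] 1722 [[0.4771 0.1221 0.052 ]] [[0.4768 0.1227 0.053 ]]
[0.4317 0.2319 0.2301]
```

The finger depth readings end about 32 mm above the reported TCP, so I check from the side before pressing.

```bash
python3 - <<'E'
from m import *
np.set_printoptions(precision=4,suppress=True)
c=r.capture("side");s=r.read_state();t=s["tool_pos"]
im=c["image"][100:280,180:400].copy()
p=cv2.projectPoints(np.array([t,t+[0,0,.032]]),np.array(c["rvec"]),np.array(c["tvec"]),K(c),np.array(c["dist"]))[0].reshape(-1,2);print(p,[depth(c,[q])[0] for q in p])
im=cv2.resize(im,None,fx=3,fy=3,interpolation=cv2.INTER_CUBIC)
for q in p: cv2.drawMarker(im,tuple(int(v) for v in (q-[180,100])*3),(255,0,255),0,9)
cv2.imwrite("pics/s2.png",im[:,:,::-1])
E
```

```text
[[269.5157 204.977 ]
 [268.1428 194.3018]] [array([ 0.1254, -0.4548,  0.8778]), array([0.5026, 0.1897, 0.1064])]
```

View pics/s2.png

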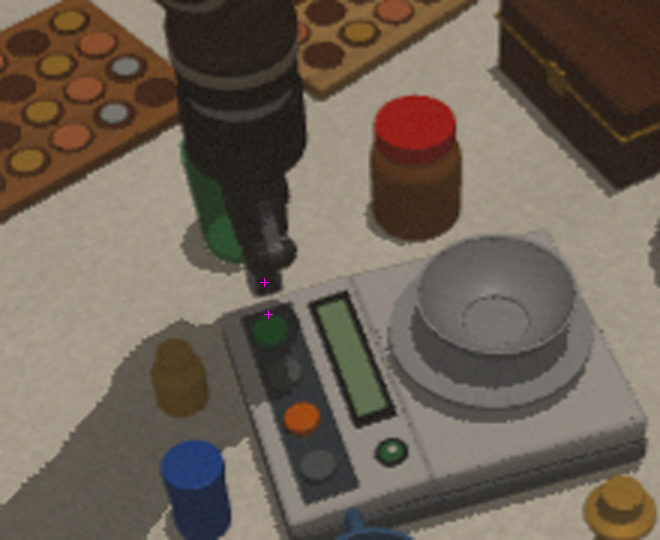

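The side view shows the fingertip ending at about (265,292) in the crop. That is roughly 25 mm above the reported TCP mark at (268,314), while xy agrees. So the reported tip height can't be trusted, and I'll find contact by force in small steps.

>>> {"method": "servo_tool", "body": {
  "increments": [
    {"claw":0,"tx":0.2,"ty":-0.2,"tz":0,"spin":0},
    {"claw":0,"tx":0,"ty":0,"tz":0.2,"spin":0},
    {"claw":0,"tx":0,"ty":0,"tz":0.2,"spin":0},
    {"claw":0,"tx":0,"ty":0,"tz":0.2,"spin":0},
    {"claw":0,"tx":0,"ty":0,"tz":0,"spin":0}
  ]
}}

```text
time_s: 3.62
tool_pos: [0.5063, 0.2, 0.0531]
tcp_rot: [0.185, 0.983, -0.0, -0.0]
contact_force: [0.3, -0.2, -0.5]
gripper_width: -0.0005
finger_force: 0.0
```

>>> {"method": "servo_tool", "body": {
  "increments": [
    {"claw":0,"tx":0,"ty":0,"tz":0.1,"spin":0},
    {"claw":0,"tx":0,"ty":0,"tz":0.1,"spin":0},
    {"claw":0,"tx":0,"ty":0,"tz":0.1,"spin":0},
    {"claw":0,"tx":0,"ty":0,"tz":0,"spin":0}
  ]
}}

```text
time_s: 4.12
tool_pos: [0.5064, 0.2001, 0.0503]
tcp_rot: [0.185, 0.983, -0.0, -0.0]
contact_force: [0.2, 0.6, -0.2]
gripper_width: -0.0002
finger_force: 0.0
```

>>> {"method": "servo_tool", "body": {
  "increments": [
    {"claw":0,"tx":0,"ty":0,"tz":0.1,"spin":0},
    {"claw":0,"tx":0,"ty":0,"tz":0.1,"spin":0},
    {"claw":0,"tx":0,"ty":0,"tz":0.1,"spin":0},
    {"claw":0,"tx":0,"ty":0,"tz":0,"spin":0}
  ]
}}

```text
time_s: 4.62
tool_pos: [0.5063, 0.2001, 0.0473]
tcp_rot: [0.185, 0.983, -0.0, -0.0]
contact_force: [0.2, 0.2, -0.1]
gripper_width: 0.0001
finger_force: 0.0
```

```bash
python3 - <<'E'
from m import *
np.set_printoptions(precision=4,suppress=True)
s=r.read_state();print(s["tool_pos"],s["contact_force"],s["joints"])
w=r.capture("wrist")["image"][180:400,200:440]
S=r.capture("side");c=S["image"][150:260,220:340]
print(find(S,*G,(258,198,282,220)))
im=np.hstack([cv2.resize(w,(400,367)),cv2.resize(c,(400,367))]);cv2.imwrite("pics/m3.png",im[:,:,::-1])
E
```

```text
[0.5063 0.2001 0.0473] [ 0.1779  0.1692 -0.0878] [ 0.3763  0.2084 -0.2895  1.0731  0.      0.7481]
(array([267.5882, 209.    ]), np.int32(17))
```

View pics/m3.png

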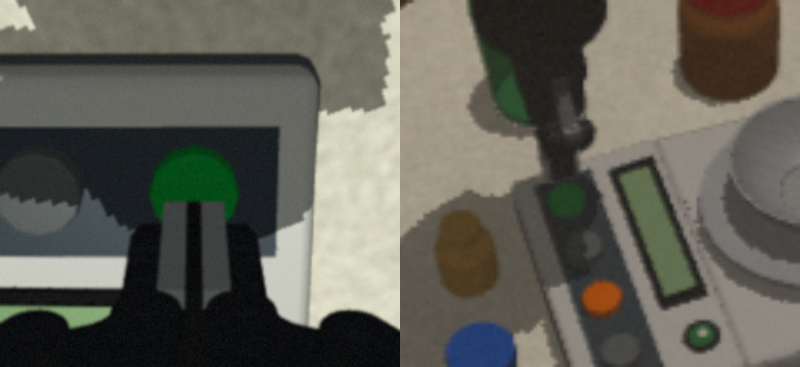

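The tip is still clear of the key, with no force, so I keep descending.

>>> {"method": "servo_tool", "body": {
  "increments": [
    {"claw":0,"tx":0,"ty":0,"tz":0.2,"spin":0},
    {"claw":0,"tx":0,"ty":0,"tz":0.2,"spin":0},
    {"claw":0,"tx":0,"ty":0,"tz":0.2,"spin":0},
    {"claw":0,"tx":0,"ty":0,"tz":0,"spin":0}
  ]
}}

```text
time_s: 5.22
tool_pos: [0.5063, 0.2, 0.0411]
tcp_rot: [0.185, 0.983, -0.0, -0.0]
contact_force: [0.4, -0.2, -0.0]
gripper_width: -0.0001
finger_force: 0.0
```

>>> {"method": "servo_tool", "body": {
  "increments": [
    {"claw":0,"tx":0,"ty":0,"tz":0.1,"spin":0},
    {"claw":0,"tx":0,"ty":0,"tz":0.1,"spin":0},
    {"claw":0,"tx":0,"ty":0,"tz":0.1,"spin":0},
    {"claw":0,"tx":0,"ty":0,"tz":0,"spin":0}
  ]
}}

```text
time_s: 5.72
tool_pos: [0.5064, 0.2001, 0.0383]
tcp_rot: [0.185, 0.983, -0.0, -0.0]
contact_force: [0.5, -0.0, 0.5]
gripper_width: -0.0003
finger_force: 0.0
```

```bash
python3 - <<'E'
from m import *
np.set_printoptions(precision=4,suppress=True)
c=r.capture("wrist");s=r.read_state();print(s["tool_pos"],s["contact_force"])
for v in range(290,310,2): print(v,depth(c,[(305,v)])[0],depth(c,[(326,v)])[0])
E
```

```text
[0.5064 0.2001 0.0384] [-0.5983 -0.4062 -0.6378]
290 [0.4993 0.1981 0.0504] [0.502  0.2064 0.0514]
292 [0.4998 0.1979 0.0513] [0.503  0.206  0.0511]
294 [0.5005 0.1976 0.0516] [0.5038 0.2057 0.0513]
296 [0.5017 0.1971 0.0509] [0.5051 0.2052 0.0503]
298 [0.5021 0.197  0.0518] [0.5056 0.2051 0.0513]
300 [0.5028 0.1967 0.0521] [0.5059 0.2049 0.0523]
302 [0.495  0.2003 0.0701] [0.4974 0.2077 0.071 ]
304 [0.495  0.2004 0.0719] [0.4978 0.2075 0.0717]
306 [0.4947 0.2006 0.074 ] [0.4981 0.2074 0.0727]
308 [0.4945 0.2007 0.076 ] [0.4982 0.2073 0.0739]
```

The depth map consistently puts the tip about 31 mm above the reported TCP, so contact should come near TCP z of 0.021.

>>> {"method": "servo_tool", "body": {
  "increments": [
    {"claw":0,"tx":0,"ty":0,"tz":0.3,"spin":0},
    {"claw":0,"tx":0,"ty":0,"tz":0.3,"spin":0},
    {"claw":0,"tx":0,"ty":0,"tz":0.2,"spin":0},
    {"claw":0,"tx":0,"ty":0,"tz":0,"spin":0}
  ]
}}

```text
time_s: 6.28
tool_pos: [0.5062, 0.2, 0.0301]
tcp_rot: [0.185, 0.983, -0.0, -0.0]
contact_force: [1.1, 0.3, 0.6]
gripper_width: 0.0004
finger_force: 0.0
```

>>> {"method": "servo_tool", "body": {
  "increments": [
    {"claw":0,"tx":0,"ty":0,"tz":0.1,"spin":0},
    {"claw":0,"tx":0,"ty":0,"tz":0.1,"spin":0},
    {"claw":0,"tx":0,"ty":0,"tz":0.1,"spin":0},
    {"claw":0,"tx":0,"ty":0,"tz":0,"spin":0}
  ]
}}

```text
time_s: 6.78
tool_pos: [0.5064, 0.2001, 0.0273]
tcp_rot: [0.185, 0.983, -0.0, -0.0]
contact_force: [0.4, 0.7, -0.9]
gripper_width: 0.0
finger_force: 0.0
```

>>> {"method": "servo_tool", "body": {
  "increments": [
    {"claw":0,"tx":0,"ty":0,"tz":0.1,"spin":0},
    {"claw":0,"tx":0,"ty":0,"tz":0.1,"spin":0},
    {"claw":0,"tx":0,"ty":0,"tz":0,"spin":0}
  ]
}}

```text
time_s: 7.15
tool_pos: [0.5064, 0.2001, 0.0253]
tcp_rot: [0.185, 0.983, -0.0, 0.0]
contact_force: [0.3, -0.0, 0.9]
gripper_width: -0.0005
finger_force: 0.2
```

>>> {"method": "servo_tool", "body": {
  "increments": [
    {"claw":0,"tx":0,"ty":0,"tz":0.1,"spin":0},
    {"claw":0,"tx":0,"ty":0,"tz":0.1,"spin":0},
    {"claw":0,"tx":0,"ty":0,"tz":0,"spin":0}
  ]
}}

```text
time_s: 7.52
tool_pos: [0.5066, 0.2001, 0.0235]
tcp_rot: [0.185, 0.983, 0.0, 0.0]
contact_force: [-0.3, -0.9, 1.8]
gripper_width: 0.0004
finger_force: 1.0
```

```bash
python3 - <<'E'
from m import *
np.set_printoptions(precision=4,suppress=True)
F=[]
for i in range(6):
    c=r.capture("wrist");s=r.read_state();F.append(s["contact_force"])
print(s["tool_pos"],np.mean(F,0),np.std(F,0))
for v in range(270,312,4): print(v,depth(c,[(305,v)])[0],depth(c,[(326,v)])[0])
E
```

```text
[0.5066 0.2001 0.0235] [ 0.2758 -0.8434  2.1704] [0.435  0.2835 0.3308]
270 [0.4887 0.2026 0.0418] [0.4913 0.2104 0.0427]
274 [0.4899 0.2021 0.0426] [0.493  0.2098 0.0425]
278 [0.4913 0.2016 0.0432] [0.4945 0.2092 0.0427]
282 [0.4926 0.2011 0.0438] [0.496  0.2086 0.043 ]
286 [0.4945 0.2003 0.0433] [0.4973 0.2081 0.0436]
290 [0.4964 0.1995 0.0427] [0.4988 0.2075 0.0439]
294 [0.4965 0.1996 0.0461] [0.4997 0.2072 0.0455]
298 [0.4965 0.1997 0.0494] [0.4995 0.2071 0.0493]
302 [0.4945 0.2006 0.0569] [0.4978 0.2077 0.056 ]
306 [0.495  0.2005 0.0591] [0.4981 0.2075 0.0584]
310 [0.4953 0.2004 0.0614] [0.498  0.2074 0.0615]
```

Contact: 2.2 N, about 1.9 mm of travel. I press a further 2 mm.

>>> {"method": "servo_tool", "body": {
  "increments": [
    {"claw":0,"tx":0,"ty":0,"tz":0.1,"spin":0},
    {"claw":0,"tx":0,"ty":0,"tz":0.1,"spin":0},
    {"claw":0,"tx":0,"ty":0,"tz":0,"spin":0},
    {"claw":0,"tx":0,"ty":0,"tz":0,"spin":0}
  ]
}}

```text
time_s: 8.32
tool_pos: [0.5067, 0.2001, 0.0216]
tcp_rot: [0.185, 0.983, 0.0, 0.0]
contact_force: [2.1, -1.2, 4.0]
gripper_width: 0.0004
finger_force: 1.8
```

```bash
python3 - <<'E'
from m import *
np.set_printoptions(precision=4,suppress=True)
F=[]
for i in range(6):
    c=r.capture("side");s=r.read_state();F.append(s["contact_force"])
print(s["tool_pos"],np.mean(F,0),np.std(F,0))
a,k=find(c,*O,(265,225,295,255));print(a,k)
E
```

```text
[0.5066 0.2001 0.0215] [ 1.7999 -1.7183  4.3479] [0.388  0.2897 0.1819]
[280.1125 238.5125] 80
```

About 4.3 N, so roughly 4 mm of travel and the green key is pressed. Now I release, rise and move along the row to the orange key: ty -8.35 cm, tx 0.

>>> {"method": "servo_tool", "body": {
  "increments": [
    {"claw":0,"tx":0,"ty":0,"tz":-0.5,"spin":0},
    {"claw":0,"tx":0,"ty":0,"tz":-1,"spin":0},
    {"claw":0,"tx":0,"ty":0,"tz":-1,"spin":0},
    {"claw":0,"tx":0,"ty":0,"tz":0,"spin":0}
  ]
}}

```text
time_s: 9.12
tool_pos: [0.507, 0.2004, 0.0475]
tcp_rot: [0.185, 0.983, 0.0, 0.001]
contact_force: [0.2, -0.1, -0.2]
gripper_width: -0.0
finger_force: 0.0
```

>>> {"method": "servo_tool", "body": {
  "increments": [
    {"claw":0,"tx":0,"ty":-2,"tz":0,"spin":0},
    {"claw":0,"tx":0,"ty":-2,"tz":0,"spin":0},
    {"claw":0,"tx":0,"ty":-2,"tz":0,"spin":0},
    {"claw":0,"tx":0,"ty":-2,"tz":0,"spin":0},
    {"claw":0,"tx":0,"ty":-0.35,"tz":0,"spin":0},
    {"claw":0,"tx":0,"ty":0,"tz":0,"spin":0}
  ]
}}

```text
time_s: 9.88
tool_pos: [0.4763, 0.122, 0.0466]
tcp_rot: [0.185, 0.983, 0.0, 0.0]
contact_force: [-0.1, 0.4, 0.3]
gripper_width: 0.0003
finger_force: 0.0
```

```bash
python3 - <<'E'
from m import *
np.set_printoptions(precision=4,suppress=True)
T=r.capture("top");c=r.capture("wrist");s=r.read_state();print(s["tool_pos"],s["contact_force"])
for h in(G,O):
    a,k=find(c,*h,(240,230,480,320) if h is G else (240,230,400,320));print(a,k,onz(c,[a],.052)[0],depth(c,[a])[0])
cv2.imwrite("pics/w4.png",c["image"][:,:,::-1])
E
```

```text
[0.4764 0.1226 0.0465] [ 0.0084  0.8546 -0.1947]
[476.2448 292.8281] 192 [0.5015 0.1889 0.052 ] [0.5031 0.1895 0.0495]
[313.8833 289.1472] 1277 [0.4734 0.1228 0.052 ] [0.4744 0.1224 0.0498]
```

View pics/w4.png

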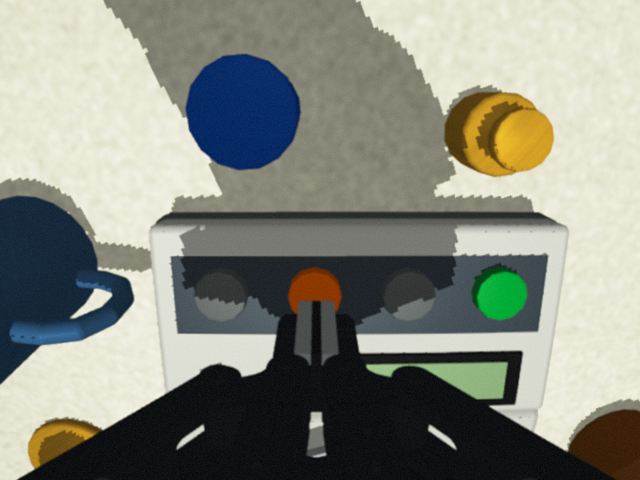

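Orange is at about (315,290), centred under the fingertips, and green is back up. I descend the same way.

>>> {"method": "servo_tool", "body": {
  "increments": [
    {"claw":0,"tx":0,"ty":0,"tz":0.5,"spin":0},
    {"claw":0,"tx":0,"ty":0,"tz":0.5,"spin":0},
    {"claw":0,"tx":0,"ty":0,"tz":0.5,"spin":0},
    {"claw":0,"tx":0,"ty":0,"tz":0.3,"spin":0},
    {"claw":0,"tx":0,"ty":0,"tz":0,"spin":0}
  ]
}}

```text
time_s: 10.6
tool_pos: [0.4758, 0.1223, 0.028]
tcp_rot: [0.185, 0.983, -0.0, -0.0]
contact_force: [-0.5, -0.3, 1.2]
gripper_width: -0.0
finger_force: 0.0
```

>>> {"method": "servo_tool", "body": {
  "increments": [
    {"claw":0,"tx":0,"ty":0,"tz":0.1,"spin":0},
    {"claw":0,"tx":0,"ty":0,"tz":0.1,"spin":0},
    {"claw":0,"tx":0,"ty":0,"tz":0.1,"spin":0},
    {"claw":0,"tx":0,"ty":0,"tz":0.1,"spin":0},
    {"claw":0,"tx":0,"ty":0,"tz":0.1,"spin":0},
    {"claw":0,"tx":0,"ty":0,"tz":0,"spin":0}
  ]
}}

```text
time_s: 11.35
tool_pos: [0.4763, 0.1223, 0.0236]
tcp_rot: [0.185, 0.983, 0.0, 0.0]
contact_force: [0.8, -1.2, 2.2]
gripper_width: -0.0
finger_force: 0.9
```

>>> {"method": "servo_tool", "body": {
  "increments": [
    {"claw":0,"tx":0,"ty":0,"tz":0.1,"spin":0},
    {"claw":0,"tx":0,"ty":0,"tz":0.1,"spin":0},
    {"claw":0,"tx":0,"ty":0,"tz":0,"spin":0},
    {"claw":0,"tx":0,"ty":0,"tz":0,"spin":0}
  ]
}}

```text
time_s: 11.85
tool_pos: [0.4765, 0.1222, 0.0216]
tcp_rot: [0.185, 0.983, -0.0, 0.0]
contact_force: [1.2, -1.5, 4.6]
gripper_width: -0.0002
finger_force: 1.8
```

```bash
python3 - <<'E'
from m import *
F=[]
for i in range(6):
    r.capture("side");s=r.read_state();F.append(s["contact_force"])
print(s["tool_pos"],np.mean(F,0))
E
```

```text
[0.47630692 0.12234024 0.02151406] [ 1.76851348 -1.5328101   3.65702892]
```

>>> {"method": "servo_tool", "body": {
  "increments": [
    {"claw":0,"tx":0,"ty":0,"tz":0.05,"spin":0},
    {"claw":0,"tx":0,"ty":0,"tz":0,"spin":0}
  ]
}}

```text
time_s: 12.4
tool_pos: [0.4763, 0.1224, 0.021]
tcp_rot: [0.185, 0.983, 0.0, 0.0]
contact_force: [3.3, -2.2, 4.5]
gripper_width: -0.0001
finger_force: 2.1
```

>>> {"method": "servo_tool", "body": {
  "increments": [
    {"claw":0,"tx":0,"ty":0,"tz":-0.5,"spin":0},
    {"claw":0,"tx":0,"ty":0,"tz":-1,"spin":0},
    {"claw":0,"tx":0,"ty":0,"tz":-3,"spin":0},
    {"claw":0,"tx":0,"ty":0,"tz":-4,"spin":0},
    {"claw":0,"tx":0,"ty":0,"tz":-4,"spin":0},
    {"claw":0,"tx":0,"ty":0,"tz":-4,"spin":0},
    {"claw":0,"tx":4,"ty":0,"tz":0,"spin":0},
    {"claw":0,"tx":4,"ty":0,"tz":0,"spin":0},
    {"claw":0,"tx":0,"ty":0,"tz":0,"spin":0}
  ]
}}

```text
time_s: 13.52
tool_pos: [0.3992, 0.1518, 0.1864]
tcp_rot: [0.184, 0.983, 0.0, -0.0]
contact_force: [-0.1, -0.8, -0.5]
gripper_width: 0.0
finger_force: 0.0
```

```bash
python3 - <<'E'
from m import *
np.set_printoptions(precision=4,suppress=True)
c=r.capture("wrist");S=r.capture("side");s=r.read_state();print(s["tool_pos"],s["contact_force"],np.abs(s["joint_velocities"]).max())
print(find(S,*G,(258,200,282,220)),find(S,*O,(270,228,292,250)))
im=np.hstack([cv2.resize(c["image"],(400,300)),cv2.resize(S["image"][130:350,200:420],(400,300))]);cv2.imwrite("pics/end.png",im[:,:,::-1])
E
```

```text
[0.4013 0.1515 0.1862] [-0.0813 -0.8163 -0.0348] 0.021965462737435014
(array([269.48, 209.04]), np.int32(75)) (array([280.1266, 238.5696]), np.int32(79))
```

View pics/end.png

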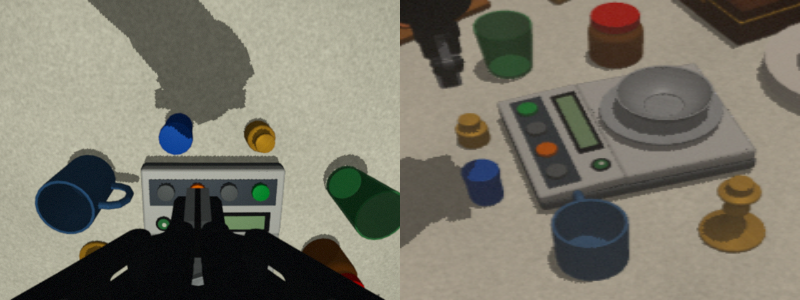

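The arm is clear. In the side view green is at (269.5,209.0) and orange at (280.1,238.6), the same pixels as at the start. Nothing has shifted, so I hand it in.

```bash
python3 -c "
from cell import r
print(r.finish_job())"
```

```text
the job is handed in; nothing more can be done
None
```

I pressed the green key and then the orange key with about 4 N each and let both spring back up, drew the arm clear with the scale and bystanders unmoved in the last pictures, and handed the job in; no verdict was returned.

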